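Cover the specimen pot and start its centre screw

ROBOT

A 7-joint arm with a two-finger parallel gripper is mounted at the origin on the work surface. World frame = base frame: x ahead of the robot, y to its left, z up, the work surface at z = 0. Lengths are in m, angles in rad, forces in N, time in s.
With the tool pointing down it reaches from about 0.4 to 0.85 m from the base axis. Payload 10.4 kg.
Tool frame: the origin (TCP) lies midway between the tips of the shut fingers; the grasp point (between the pads) lies 19 mm behind it; z points along the fingers, x is the direction in which the jaws open and shut, and the axes are right-handed (so a half turn about z gives the same grasp; the last joint's range is limited). The gripper opens to 85 mm and grips with 20 to 120 N. Pads are 22 mm wide; open, the fingers measure 114 mm over their backs; the gripper's body (76 mm by 85 mm) begins 54 mm behind the grasp point. The pads swing forward as they close: fully open they stand 13 mm farther back than shut.
Start: joints at [-1.294, 0.332, -0.065, 1.46, 0.022, 1.35, -0.088], TCP at [0.185, 0.597, 0.231] pointing down, gripper open.
Joint ranges: [-2.6, 2.6], [-0.5, 2.12], [-1.47, 1.34], [0.16, 2.42], [-1.27, 4.41], [0.06, 2.06], [-2.6, 2.6]. Speed limits (rad/s): [2.22, 2.22, 2.79, 2.79, 3.14, 3.14, 3.14].

INTERFACE

Orientations are given as a unit quaternion [x, y, z, w].
In Python, from workcell import telemetry, eyes, order gives the robot as it stands.
- The arm moves only by the tool servo_tool, never from a script. Its argument "deltas" is a list of rows, each a list of 3 entries, a list of its own where there are three numbers: the shift along the tool's x, y, z in cm, then the turn about the tool's z in rad, then the finger opening in cm, from 0 to 8.54. A call has 1 to 12 rows; each row shifts and turns the pose as measured when the row begins, along the tool's axes as they then stand; what a row does not reach is not made up. A row lasts 1/12 s, in which the tool goes at most 41.7 mm and 7.16 degrees, less where a joint would pass 70% of its speed; a pose out of reach is approached as far as the arm can. A call is refused whole if a number of a shift passes 4.17 or a number of a turn 0.125, either way. A call with a gripper value outside its range is refused whole. The fingers move at their own pace and stop on an object; "force" is the grip in N (left out, the last holds). Time passes only in rows, so rows that do not move let the fingers close. It gives the time, the measured TCP pose, the force and the opening at its end, in the units of the state.
- telemetry.get_obs(): the state, without advancing time (a new reading comes with each control period).
- eyes.camera(name): name is "scene" or "side" or "wrist"; returns (picture, depth): 480x640x3 uint8, blue, green, red; 480x640 float32, m along the optical axis (not along the pixel's ray), 0 where there is no reading.
- eyes.calibration(name): a dict with "fx", "fy", "cx", "cy" (pixels), "rvec" (rotation vector, rad) and "tvec" (3), from world to camera coordinates, as OpenCV has them. Camera axes: x right, y down, z forward; pixel columns grow to the right and rows downward; lengths in m; the calibration is good to about 2 mm. A picture is of the moment at which its call begins: read the wrist's pose just before it. calibration takes no time and is no camera call; for the wrist camera it gives the pose at the moment of the call.
- order.hand_in(): hands the job in, once; it reports no verdict.
The state is a dict: "clock": time; "joint_pos": joint angles; "joint_velocities": joint speeds; "tau": joint torques, N m; "position": TCP position; "ee_rot": TCP orientation; "ft_force": force on the tool from outside, world axes, zero at the start; "torque": the same for the moment, N m; "grip_width": opening from 0.0 (shut) to 1.0 (fully open).
Only numpy, scipy, OpenCV 4.12 (cv2) and the standard library are available. Lean on these libraries where they do the work, as an engineer would, in place of code of your own. Each camera call takes 0.05 s, during which the arm holds its last target. There are 200 camera calls.

TASK

Take the clear cover from the wooden ring stand and set it on the blue specimen pot so that it sits flat and level on the rim, its red fork astride the pot's red lug. With the screw resting on the thread in the pot, turn it backward (anticlockwise from above) until it drops off the start of the thread, then turn it forward one full turn so that it is started. Finish while still gripping the screw's orange tab; leave everything else on the bench where it is.

Things in the scene. Friction and masses are not known exactly. Their poses are not given: they have to be found in the camera images.
- cover: Clear round cover, dark edge ring, red fork: 144 mm across, 8 mm thick, 0.67 kg with its screw. Origin: centre of the underside that sits on the rim (disc top 8 mm above); z up, x towards the fork. Below, a chamfered spigot 125 mm across, 6 mm deep, goes inside the pot's rim. It starts loose and level on the ring stand. Lift it by the screw's tab: the tab rises freely to lift 0, then takes the cover with it.
- fork (a point): Point on the cover midway between the two red prongs, 81 mm out from its centre along its x, 4 mm above its underside. Prongs 6 mm wide, 8 mm thick, 22 mm apart inside, reaching 94 mm from the cover's centre. The lug must stand between them.
- tab (a point): Centre of the orange tab on top of the cover's captive centre screw, the place to grip: 36 mm wide along its x, 14 mm thick along its y, 22 mm tall. On the cover's axis, 66 mm above the cover's origin minus joint lift; turns with the screw. Below it only the stem, 11 mm across, down to the cover's top, which is always at least 26 mm below this point.
- lift (a joint): How far the screw has sunk in the cover, m: 0 fully up (so it is when the cover hangs from it), 0.032 fully down. Its weight and a light spring press it down with about 3.7 N whenever nothing holds it up. On the seated cover the tooth meets the thread at lift = 0.006 + 0.0016*(joint screw); backward it climbs to 0.006 at the thread's start, then drops 0.010.
- screw (a joint): Angle of the screw against the cover, rad, growing forward (clockwise from above), counted over turns; 0.008 N m of friction keeps it in place, less than 0.1 N m turns it. 0.8 to 2.0 at first; on the seated cover the thread's start is near 0 (-0.4 to 0.2). After the drop, forward sinks it 10 mm a turn (2 mm end play). Can be turned with fingers loosely astride the tab, free to rise and drop.
- pot_rim (a point): Centre of the rim of the fixed blue pot, at rim height (70 mm above the bench); x points to the red lug, z up. Pot 148 mm outside, 9 mm wall, foot 176 mm across; inside, a brass boss 39 mm across with a right-hand thread of 10 mm pitch, its top 20 mm below the rim. The cover's x must point along this x to sit (play about 3 degrees); the lug then keeps it from turning.
- lug (a point): Top centre of the red lug on the outside of the pot's rim: 12 mm wide, 14 mm deep radially, 81.5 mm from the pot's centre, standing 18 mm above the rim.
- stand: Fixed wooden ring stand on which the cover starts, 144 mm outside, 131 mm inside, 55 mm tall. Origin at the centre of its underside.
- jar_mid (a point): Centre of an amber jar with white lid, 60 mm across, 80 mm tall; bystander, loose.
- cup_mid (a point): Centre of a white cup, 70 mm across, 75 mm tall; bystander, loose.
- chip: Loose stone chip 60 x 45 x 30 mm, origin under its centre; bystander.
- brush: Loose hand brush lying along its x axis; bystander.
- spatula: Loose steel spatula lying along its x axis; bystander.
Things that resemble listed ones, but are neither listed nor needed, are in the scene too. Leave any green or turquoise look-alike of the cover alone.

How it is judged:
On the way, in this order (a step that is already met when the one before it is completed fails the run):
1. cover seated level on the pot, the screw's tooth resting on the first turn of the thread, not yet at its start (horizontal distance between cover and pot_rim below 0.006 m and z of cover in the frame of pot_rim between -0.003 and 0.002 m and angle between cover's own z axis and vertical below 0.03 rad and value of joint screw between 0.35 and 3 rad and value of joint lift between 0.0055 and 0.0125 m), for 0.1 s.
2. screw turned backward up to the thread's start, cover still seated (horizontal distance between cover and pot_rim below 0.006 m and z of cover in the frame of pot_rim between -0.003 and 0.002 m and angle between cover's own z axis and vertical below 0.03 rad and value of joint screw between -0.35 and 0.3 rad and value of joint lift between 0.0035 and 0.0085 m).
3. screw has dropped off the start of the thread, cover still seated (horizontal distance between cover and pot_rim below 0.006 m and z of cover in the frame of pot_rim between -0.003 and 0.002 m and angle between cover's own z axis and vertical below 0.03 rad and value of joint screw between -1.2 and 0.1 rad and value of joint lift between 0.0125 and 0.018 m), for 0.1 s.
At the end, for the whole second after the job is handed in: Cover within 6 mm of the pot's centre, its underside within 2 mm of the rim and within 0.03 rad of level; screw one turn forward of the thread's start (joint screw 5.0 to 7.4 rad) and run in under the thread (joint lift 21.5 to 30 mm), still; the fingers still grip the tab with more than 2 N (horizontal distance between cover and pot_rim below 0.006 m and z of cover in the frame of pot_rim between -0.003 and 0.002 m and angle between cover's own z axis and vertical below 0.03 rad and value of joint screw between 5 and 7.4 rad and value of joint lift between 0.0215 and 0.03 m and contact force between the fingers and cover above 2 N and distance between the grasp point and tab below 0.03 m and velocity of joint screw between -0.2 and 0.2 rad/s); the arm keeps its last pose, push and grip.
It fails at once if the jar was moved by more than 30 mm (distance of jar_mid from where it was at the start of the episode above 0.03 m).
It fails at once if the cup was moved by more than 30 mm (distance of cup_mid from where it was at the start of the episode above 0.03 m).
It fails at once if the stone chip was moved by more than 30 mm (distance of chip from where it was at the start of the episode above 0.03 m).
It fails at once if the brush was moved by more than 30 mm (distance of brush from where it was at the start of the episode above 0.03 m).
It fails at once if the spatula was moved by more than 30 mm (distance of spatula from where it was at the start of the episode above 0.03 m).
It also fails if it takes over 72 s, if anything falls off the work surface, if the arm or the gripper's body presses on something with over 40 N, if the wrist force passes 120 N, or if a joint passes its speed limit or range.

## Working session

There is one attempt and no reset: what is moved stays moved. The work goes in short steps, Python scripts to look and compute and a tool call to move; the robot and the scene stay as the last step left them, time stands still between calls to the robot, and variables do not carry over. Pictures are saved under pics/ and viewed, about 8 in all and at most 12, crops included, and the job is handed in when it is done.

Besides the shell and the picture viewer there is one more tool, called after "Call:" as name(argument=value, ...), one argument or row to a line, values as JSON. servo_tool: Moves the arm, as the interface text tells. Its arguments: {"type":"object","properties":{"deltas":{"type":"array"},"force":{"type":"number"}},"required":["deltas"]}

```bash
ls; mkdir -p pics
cat > h.py <<'E'
import numpy as np, cv2
from workcell import telemetry, eyes, order
def cal(n):
    c=eyes.calibration(n); R=cv2.Rodrigues(np.array(c["rvec"],float))[0]; t=np.array(c["tvec"],float).reshape(3)
    return c,R,t
def ray(C,u,v,z):
    c,R,t=C; d=R.T@np.array([(u-c["cx"])/c["fx"],(v-c["cy"])/c["fy"],1]); o=-R.T@t
    return o+d*(z-o[2])/d[2]
def cloud(C,depth):
    c,R,t=C; v,u=np.mgrid[0:480,0:640]; z=depth
    P=np.stack([(u-c["cx"])/c["fx"]*z,(v-c["cy"])/c["fy"]*z,z],-1)
    return (P-t)@R
E
python3 - <<'E'
from h import *
s=telemetry.get_obs(); print({k:np.round(v,3).tolist() for k,v in s.items()})
a=[]
for n in("scene","side"):
    C=cal(n); p,d=eyes.camera(n); np.savez(n+".npz",p=p,d=d); cv2.imwrite(f"pics/{n}0.png",p); print(n,C[0])
E
```

```text
pics
{'clock': 0.0, 'joint_pos': [-1.294, 0.333, -0.065, 1.461, 0.022, 1.35, -0.088], 'joint_velocities': [-0.0, -0.001, -0.001, 0.0, -0.001, -0.001, -0.0], 'tau': [0.0, -62.547, 0.049, -39.16, 0.016, 0.01, 0.0], 'position': [0.184, 0.597, 0.231], 'ee_rot': [0.805, 0.594, -0.001, 0.0], 'ft_force': [-0.476, -0.271, 0.131], 'torque': [-0.004, 0.0, 0.039], 'grip_width': 0.998}
scene {'fx': 574.4804772689579, 'fy': 574.4804772689579, 'cx': 315.1999581428383, 'cy': 238.76704722653943, 'rvec': array([ 2.07353436,  1.13845952, -0.48842154]), 'tvec': array([-0.29102186, -0.23532755,  1.86533355])}
side {'fx': 456.52326489596584, 'fy': 456.52326489596584, 'cx': 320.91730925498786, 'cy': 229.2918740888531, 'rvec': array([ 2.30302345, -0.60672982,  0.23404763]), 'tvec': array([-0.45201683,  0.25177728,  0.97037413])}
```

View pics/scene0.png

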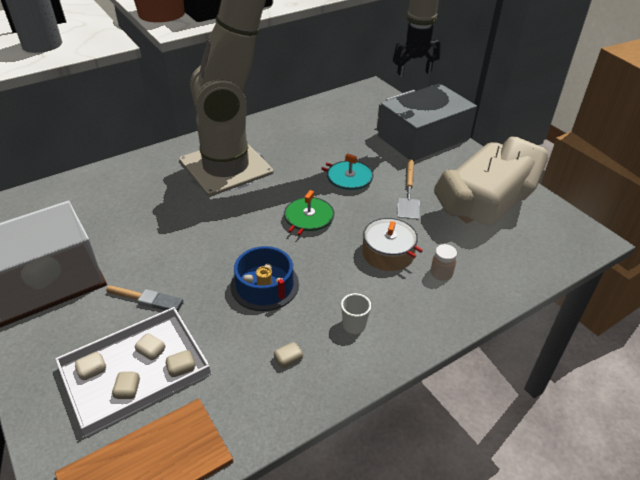

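View pics/side0.png

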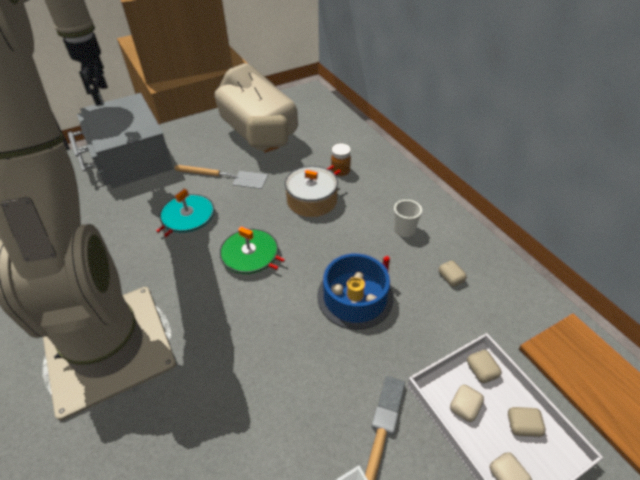

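The scene view shows three tabs that could be the target: green cover (309,197), turquoise cover (351,158) and the clear cover on the wooden stand (391,228), which matches the description. Its red fork is near (415,250). The pot is at (264,275) with its lug at (281,287). The jar (444,262) stands close to the fork.

Run:
```python
from h import *
def masks(p):
    h=cv2.cvtColor(p,cv2.COLOR_BGR2HSV); H,S,V=cv2.split(h)
    red=((H<5)|(H>174))&(S>170)&(V>60); org=(H>=5)&(H<13)&(S>190)&(V>120); blue=(H>105)&(H<125)&(S>150)&(V>40)
    return red,org,blue
for n,boxes in(("scene",dict(tab=(375,215,410,240),fork=(400,238,430,262),lug=(270,270,295,305),pot=(225,240,305,310))),("side",dict(tab=(295,160,325,185),fork=(320,160,350,200),lug=(375,250,400,270),pot=(315,245,395,320)))):
    f=np.load(n+".npz"); p,d=f["p"],f["d"]; C=cal(n); X=cloud(C,d); red,org,blue=masks(p)
    for k,(a,b,c,e) in boxes.items():
        m=dict(tab=org,fork=red,lug=red,pot=blue)[k]; mm=np.zeros_like(m); mm[b:e,a:c]=m[b:e,a:c]
        P=X[mm&(d>0)]
        nc,l,st,ce=cv2.connectedComponentsWithStats(mm.astype(np.uint8))
        print(n,k,len(P),"mean",P.mean(0).round(3),"z5-95",np.percentile(P[:,2],[5,50,95]).round(3))
        for i in range(1,nc):
            if st[i,4]>4:
                Q=X[(l==i)&(d>0)]; print("   comp",ce[i].round(1),st[i].tolist(),np.median(Q,0).round(3))
        if k=="pot":
            T=P[(P[:,2]>.066)&(P[:,2]<.078)]
            A=np.c_[2*T[:,:2],np.ones(len(T))]; s=np.linalg.lstsq(A,(T[:,:2]**2).sum(1),rcond=None)[0]
            print("   circ",s[:2].round(4),np.sqrt(s[2]+s[:2]@s[:2]).round(4),len(T))
sc=np.load("scene.npz")["p"][205:285,360:470]; si=np.load("side.npz")["p"][145:225,270:380]
cv2.imwrite("pics/c1.png",np.hstack([cv2.resize(i,None,fx=3.6,fy=3.6,interpolation=2) for i in(sc,si)]))
```

```text
scene tab 12 mean [0.604 0.193 0.099] z5-95 [0.096 0.099 0.102]
   comp [390.5 229. ] [389, 228, 4, 3, 6] [0.611 0.186 0.099]
scene fork 41 mean [0.68  0.212 0.062] z5-95 [0.057 0.062 0.067]
   comp [417.6 248.3] [415, 246, 7, 5, 16] [0.677 0.228 0.063]
   comp [411.  253.3] [408, 251, 7, 6, 25] [0.681 0.201 0.06 ]
scene lug 52 mean [ 0.612 -0.145  0.069] z5-95 [0.039 0.074 0.089]
   comp [281.2 287.2] [278, 279, 6, 19, 52] [ 0.612 -0.146  0.074]
scene pot 2200 mean [ 0.525 -0.15   0.041] z5-95 [0.008 0.042 0.071]
   comp [262.5 274.3] [234, 247, 59, 58, 2209] [ 0.518 -0.154  0.042]
   circ [ 0.5283 -0.1482] 0.0685 416<stdin>:12: RuntimeWarning: Mean of empty slice.
  ret = um.true_divide(
Traceback (most recent call last):
IndexError: index -1 is out of bounds for axis 0 with size 0
```

Run:
```python
from h import *
sc=np.load("scene.npz")["p"][205:285,360:470]; si=np.load("side.npz")["p"][145:225,270:380]
cv2.imwrite("pics/c1.png",np.hstack([cv2.resize(i,None,fx=3.6,fy=3.6,interpolation=2) for i in(sc,si)]))
C,R,t=cal("wrist"); print(C, R.T, -R.T@t)
```

```text
{'fx': 346.3781348014548, 'fy': 346.3781348014548, 'cx': 322.9449285459535, 'cy': 236.40894979589058, 'rvec': array([-2.33005521, -1.71900338, -0.24956946]), 'tvec': array([-0.62559022, -0.03707951,  0.38054312])} [[ 0.29539832  0.91532852  0.27370338]
 [ 0.95537185 -0.28238288 -0.08674405]
 [-0.00211015  0.28711255 -0.95789453]] [0.1145823  0.62021052 0.37384608]
```

View pics/c1.png

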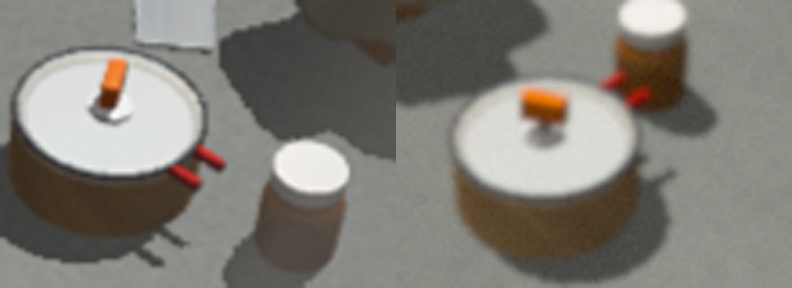

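The crop confirms it: a clear cover with a white-looking top on the wooden ring, an orange tab and a red fork, with the jar beside it. I'm moving above it now.

Call:
servo_tool(
  deltas=[
    [[-1.85,3.65,-0.4],0,8.5],
    [[-1.85,3.65,-0.4],0,8.5],
    [[-1.85,3.65,-0.4],0,8.5],
    [[-1.85,3.65,-0.4],0,8.5],
    [[-1.85,3.65,-0.4],0,8.5],
    [[-1.85,3.65,-0.4],0,8.5],
    [[-1.85,3.65,-0.4],0,8.5],
    [[-1.85,3.65,-0.4],0,8.5],
    [[-1.85,3.65,0],0,8.5],
    [[-1.85,3.65,0],0,8.5],
  ],
  force=40,
)

```text
clock: 0.93
position: [0.476, 0.3124, 0.258]
ee_rot: [0.799, 0.601, -0.005, -0.0]
ft_force: [0.3, 0.7, -0.1]
grip_width: 0.994
```

Call:
servo_tool(
  deltas=[
    [[-1.9,3.5,0],0,8.5],
    [[-1.9,3.5,0],0,8.5],
    [[-1.9,3.5,0],0,8.5],
    [[-1.9,3.5,0],0,8.5],
    [[-0.5,1.5,0],0,8.5],
    [[0,0,0],0,8.5],
  ],
)

```text
clock: 1.43
position: [0.6115, 0.1745, 0.2558]
ee_rot: [0.802, 0.597, -0.007, 0.002]
ft_force: [0.3, 0.1, -0.4]
grip_width: 0.996
```

```bash
cat >> h.py <<'E'
def masks(p):
    H,S,V=cv2.split(cv2.cvtColor(p,cv2.COLOR_BGR2HSV))
    return dict(red=((H<5)|(H>174))&(S>150)&(V>50), org=(H>=5)&(H<15)&(S>170)&(V>80))
def comps(m,minA=30):
    n,l,st,ce=cv2.connectedComponentsWithStats(m.astype(np.uint8)); return [(l==i,ce[i],st[i,4]) for i in range(1,n) if st[i,4]>=minA]
def wrist(name):
    s=telemetry.get_obs(); C=cal("wrist"); p,d=eyes.camera("wrist"); cv2.imwrite(f"pics/{name}.png",p); np.savez("wrist.npz",p=p,d=d)
    X=cloud(C,d)
    print("tcp",np.round(s["position"],4),"rot",np.round(s["ee_rot"],4),"j",np.round(s["joint_pos"],2),"f",np.round(s["ft_force"],1),"t",round(s["clock"],2))
    for k,m in masks(p).items():
        for l,ce,a in comps(m):
            Q=X[l&(d>0)]
            if not len(Q): print(k,ce,a,"nodepth"); continue
            print(k,ce.round(1),a,"med",np.median(Q,0).round(4),"ztop",np.percentile(Q[:,2],95).round(4))
    return s,C,p,d,X
E
python3 - <<'E'
from h import *
wrist("w1")
E
```

```text
tcp [0.6115 0.1745 0.2558] rot [ 0.8022  0.5971 -0.0066  0.0017] j [-0.58  0.36  0.3   1.4  -0.1   1.41  1.  ] f [ 0.3  0.1 -0.4] t 1.43
red [102.4  39.7] 172 med [0.3946 0.0134 0.0249] ztop 0.026
red [126.8  60.9] 167 med [0.4188 0.0282 0.0247] ztop 0.0262
red [394.7 255.8] 116 med [0.6766 0.2305 0.0635] ztop 0.0646
red [370.3 268. ] 107 med [0.6826 0.2033 0.0635] ztop 0.0646
red [ 37.4 289.7] 554 med [ 0.6047 -0.1376  0.0727] ztop 0.089
org [343.4 204.2] 233 med [0.603  0.1945 0.1004] ztop 0.1017
```

View pics/w1.png

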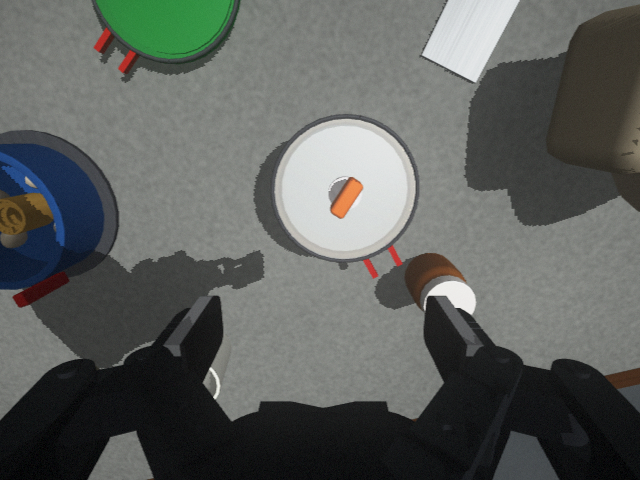

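The wrist view shows the tab at (346,198) and the prongs at (370,268) and (395,256), with the jar beside the fork. The computed tab-to-fork distance is 80 mm, which agrees with the given 81. Next I measure the tab's angle.

```bash
cat >> h.py <<'E'
def tool_yaw(s):
    from scipy.spatial.transform import Rotation as Ro
    M=Ro.from_quat(s["ee_rot"]).as_matrix(); return M
def tabfit(C,p,d,X,ztop):
    m=masks(p)["org"]&(d>0)&(X[...,2]>ztop-.004)&(X[...,2]<ztop+.006)
    l,ce,a=max(comps(m),key=lambda c:c[2]); v,u=np.nonzero(l)
    P=np.array([ray(C,a,b,ztop)[:2] for a,b in zip(u,v)])
    (c,wh,ang)=cv2.minAreaRect((P*1000).astype(np.float32)); bx=cv2.boxPoints((c,wh,ang)); e=[bx[1]-bx[0],bx[2]-bx[1]]
    e=max(e,key=np.linalg.norm); return np.array(c)/1000,np.array(wh),np.arctan2(e[1],e[0])
def goto(s,xy,long=None):
    M=tool_yaw(s); D=np.r_[np.array(xy)-s["position"][:2],0]; print("tool shift cm",(M.T@D*100).round(2))
    if long is not None:
        y=np.arctan2(M[1,1],M[0,1]); t=(y-long+np.pi/2)%np.pi-np.pi/2; print("turn about tool z",round(t,3))
E
python3 - <<'E'
from h import *
f=np.load("wrist.npz"); p,d=f["p"],f["d"]; s=telemetry.get_obs(); C=cal("wrist"); X=cloud(C,d)
c,wh,a=tabfit(C,p,d,X,.1005); print(c,wh,a); goto(s,c,a)
# cover rim circle: points at z~.063 dark ring
m=(abs(X[...,2]-.063)<.004)&(np.hypot(X[...,0]-.603,X[...,1]-.1945)<.078); P=X[m][:,:2].astype(np.float32)
print("cover circle",cv2.minEnclosingCircle(P), P.mean(0))
E
```

```text
[0.60019525 0.1970825 ] [10.78647327 25.73882294] -0.86409706
tool shift cm [ 1.81 -1.63 -0.01]
turn about tool z 0.573
cover circle ((0.6031293869018555, 0.1984524130821228), 0.07773608714342117) [0.5951489 0.1998926]
```

```bash
sed -i 's/org=(H>=5)&(H<15)&(S>170)&(V>80)/org=(H>=5)\&(H<20)\&(S>110)\&(V>60)/' h.py
python3 - <<'E'
from h import *
f=np.load("wrist.npz"); p,d=f["p"],f["d"]; s=telemetry.get_obs(); C=cal("wrist"); X=cloud(C,d)
h=cv2.cvtColor(p,cv2.COLOR_BGR2HSV); print(h[198,335:360].tolist())
for zz in (.1005,):
    c,wh,a=tabfit(C,p,d,X,zz); print(c,wh,a); goto(s,c,a)
from scipy.optimize import least_squares
m=(abs(X[...,2]-.063)<.003)&(np.hypot(X[...,0]-.603,X[...,1]-.1965)<.085)
k=cv2.morphologyEx(m.astype(np.uint8),cv2.MORPH_OPEN,np.ones((7,7))); cn=max(cv2.findContours(k,0,1)[0],key=cv2.contourArea)[:,0]
P=np.array([ray(C,u,v,.063)[:2] for u,v in cn]); r=least_squares(lambda q:np.hypot(*(P-q[:2]).T)-q[2],[.603,.196,.072],loss="soft_l1",f_scale=.001).x; print("cover circle",r)
F=np.array([.6796,.2169])-r[:2]; print("fork",np.hypot(*F),np.arctan2(F[1],F[0]))
E
```

```text
[[9, 70, 116], [9, 109, 108], [9, 119, 118], [9, 154, 154], [10, 168, 193], [10, 170, 216], [11, 168, 231], [11, 172, 236], [11, 175, 235], [12, 172, 236], [12, 174, 235], [12, 171, 236], [12, 169, 236], [12, 171, 237], [11, 172, 236], [12, 172, 236], [12, 170, 237], [12, 171, 237], [11, 169, 234], [11, 170, 227], [10, 163, 207], [8, 54, 206], [0, 4, 230], [165, 2, 236], [150, 1, 236]]
[0.59717444 0.19904727] [13.70485497 34.99279022] -0.8550016
tool shift cm [ 1.92 -1.98 -0.01]
turn about tool z 0.564
cover circle [0.59900445 0.19854156 0.07111951]
fork 0.08266000015492565 0.22396348921460704
```

Call:
servo_tool(
  deltas=[
    [[1.9,-1.95,0],0,8.5],
    [[0,0,0],0.115,8.5],
    [[0,0,0],0.115,8.5],
    [[0,0,1.5],0.115,8.5],
    [[0,0,2.5],0.115,8.5],
    [[0,0,2.5],0.115,8.5],
    [[0,0,2.0],0,8.5],
    [[0,0,0],0,8.5],
  ],
)

```text
clock: 2.15
position: [0.5884, 0.21, 0.1673]
ee_rot: [0.941, 0.337, -0.007, 0.0]
ft_force: [0.7, -0.2, -1.2]
grip_width: 0.995
```

Run:
```python
from h import *
s,C,p,d,X=wrist("w2")
c,wh,a=tabfit(C,p,d,X,.1005); print(c,wh,a); goto(s,c,a); goto(s,[.598,.199])
```

```text
tcp [0.5884 0.21   0.1673] rot [ 9.414e-01  3.371e-01 -6.600e-03  5.000e-04] j [-0.69  0.39  0.36  1.55 -0.14  1.24  0.38] f [ 0.7 -0.2 -1.2] t 2.15
red [ 17.4 254.8] 275 med [0.396  0.0138 0.0242] ztop 0.0257
red [ 49. 259.] 269 med [0.4197 0.0278 0.0242] ztop 0.0258
red [428.7 285.9] 257 med [0.6765 0.2313 0.0633] ztop 0.0645
red [410.3 314.6] 253 med [0.6828 0.2043 0.0633] ztop 0.0644
org [494.3 263.5] 2105 med [0.7118 0.2785 0.0495] ztop 0.0593
org [324.8 270.1] 1126 med [0.5965 0.2019 0.1002] ztop 0.1014
[0.59809143 0.20011238] [13.20376873 35.45159531] -0.849495
tool shift cm [ 0.12  1.37 -0.01]
turn about tool z -0.034
tool shift cm [ 0.04  1.45 -0.01]
```

Call:
servo_tool(
  deltas=[
    [[0,1.4,0],-0.035,8.5],
    [[0,0,2.5],0,8.5],
    [[0,0,2.5],0,8.5],
    [[0,0,2.2],0,8.5],
    [[0,0,1.2],0,8.5],
    [[0,0,0],0,8.5],
  ],
)

```text
clock: 2.7
position: [0.5993, 0.2067, 0.0932]
ee_rot: [0.933, 0.361, 0.0, -0.002]
ft_force: [-1.1, 0.2, 0.2]
grip_width: 0.993
```

Run:
```python
from h import *
s=telemetry.get_obs(); print(s["position"],s["ee_rot"]); goto(s,[.598,.1995],-.85)
```

```text
[0.59926837 0.20671503 0.09321069] [ 9.32688667e-01  3.60677090e-01  2.93184574e-04 -1.94965808e-03]
tool shift cm [-0.58  0.45 -0.  ]
turn about tool z 0.017
```

Call:
servo_tool(
  deltas=[
    [[-0.6,0.45,0.5],0.015,8.5],
    [[0,0,0.8],0,8.5],
    [[0,0,0.4],0,8.5],
    [[0,0,0],0,8.5],
  ],
)

```text
clock: 3.03
position: [0.5996, 0.2004, 0.0799]
ee_rot: [0.935, 0.354, 0.003, -0.002]
ft_force: [-0.4, -0.5, 0.6]
grip_width: 0.997
```

Run:
```python
from h import *
s=telemetry.get_obs(); print(s["position"],s["ee_rot"]); goto(s,[.598,.1995],-.85)
```

```text
[0.5996393  0.20035714 0.07986582] [ 0.93530521  0.35382014  0.00310199 -0.00241836]
tool shift cm [-0.18 -0.04 -0.  ]
turn about tool z 0.003
```

Call:
servo_tool(
  deltas=[
    [[-0.15,0,0.6],0,5],
    [[0,0,0.1],0,3],
    [[0,0,0],0,1],
    [[0,0,0],0,1],
    [[0,0,0],0,1],
    [[0,0,0],0,1],
    [[0,0,0],0,1],
    [[0,0,0],0,1],
  ],
  force=50,
)

```text
clock: 3.7
position: [0.5991, 0.1995, 0.0743]
ee_rot: [0.935, 0.354, 0.004, -0.003]
ft_force: [0.5, -0.6, -0.4]
grip_width: 0.152
```

Call:
servo_tool(
  deltas=[
    [[0,0,-1.0],0,1],
    [[0,0,-1.0],0,1],
    [[0,0,-0.8],0,1],
    [[0,0,-0.6],0,1],
    [[0,0,-0.6],0,1],
    [[0,0,-1.0],0,1],
    [[0,0,-1.5],0,1],
    [[0,0,-2],0,1],
    [[0,0,-2],0,1],
    [[0,0,-2],0,1],
    [[0,0,-1.5],0,1],
    [[0,0,0],0,1],
  ],
)

```text
clock: 4.7
position: [0.5944, 0.1971, 0.2217]
ee_rot: [0.935, 0.354, -0.001, -0.002]
ft_force: [0.6, 0.4, -6.3]
grip_width: 0.153
```

Run:
```python
from h import *
s,C,p,d,X=wrist("w3")
```

```text
tcp [0.5944 0.1971 0.2217] rot [ 0.9354  0.3537 -0.0014 -0.0022] j [-0.67  0.35  0.37  1.49 -0.13  1.33  0.43] f [ 0.6  0.4 -6.3] t 4.7
red [ 55.2 216.7] 185 med [0.3958 0.0129 0.0245] ztop 0.0258
red [ 82.7 220.4] 164 med [0.4187 0.029  0.0245] ztop 0.0258
red [453.6 309. ] 401 med [0.6719 0.2294 0.1778] ztop 0.179
org [ 14.3 135.5] 1413 med [0.3681 0.0943 0.0885] ztop 0.0944
org [473.8 232.2] 837 med [0.7121 0.2829 0.0514] ztop 0.0586
org [322.8 322.1] 3299 med [0.5918 0.2015 0.2476] ztop 0.2488
org [587.6 347.1] 368 med [ 1.6758  0.3299 -0.6568] ztop -0.651
org [ 71.1 395.8] 617 med [ 0.519 -0.15   0.044] ztop 0.0512
```

View pics/w3.png

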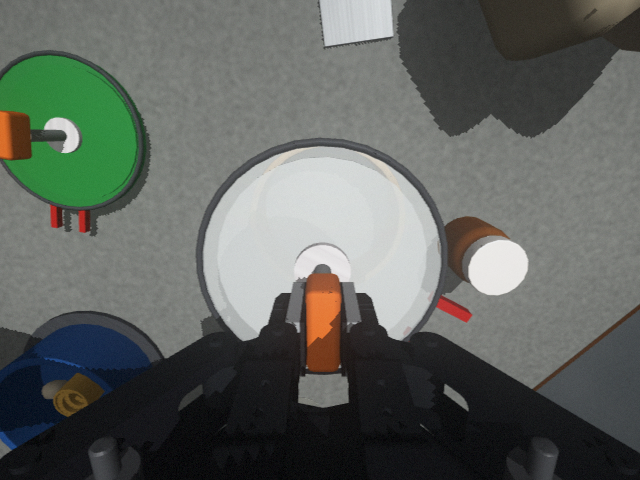

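The picture shows the cover hanging level from the tab at (323,322), with one prong at (454,309), jar clear. From here the cover's yaw is about 0.226. I'll move to a spot where both the pot and the cover are in the wrist view.

Call:
servo_tool(
  deltas=[
    [[-0.3,1.5,0],0.01,1],
    [[-0.65,2.5,0],0.022,1],
    [[-0.65,2.9,0],0.022,1],
    [[-0.65,2.9,0],0.022,1],
    [[-0.65,2.9,0],0.022,1],
    [[-0.65,2.9,0],0.022,1],
    [[-0.65,2.9,0],0.022,1],
    [[-0.65,2.9,0],0.022,1],
    [[-0.65,2.9,0],0.022,1],
    [[-0.65,2.5,0],0.022,1],
    [[-0.3,1.5,0],0.02,1],
    [[0,0,0],0,1],
  ],
)

```text
clock: 5.75
position: [0.7026, -0.0828, 0.1949]
ee_rot: [0.97, 0.242, -0.017, -0.004]
ft_force: [-0.2, -1.5, -7.1]
grip_width: 0.155
```

Run:
```python
from h import *
s,C,p,d,X=wrist("w4")
```

```text
tcp [ 0.7026 -0.0828  0.1949] rot [ 0.9701  0.242  -0.0174 -0.0036] j [-0.26  0.6   0.49  1.24 -0.26  1.4   0.7 ] f [-0.2 -1.5 -7.1] t 5.75
red [185.6 240.3] 444 med [ 0.6062 -0.1375  0.0874] ztop 0.0895
red [453.5 309.2] 399 med [ 0.7839 -0.0697  0.1484] ztop 0.1496
org [138. 185.] 892 med [ 0.5387 -0.1329  0.0322] ztop 0.049
org [ 98.9 182.4] 107 med [ 0.5113 -0.1416  0.0483] ztop 0.051
org [112.2 192.7] 394 med [ 0.5149 -0.1547  0.0351] ztop 0.0507
org [586.6 323. ] 4225 med [ 1.6752 -0.1377 -0.6997] ztop -0.6559
org [322.7 322.2] 3316 med [ 0.7017 -0.0777  0.2207] ztop 0.2219
```

View pics/w4.png

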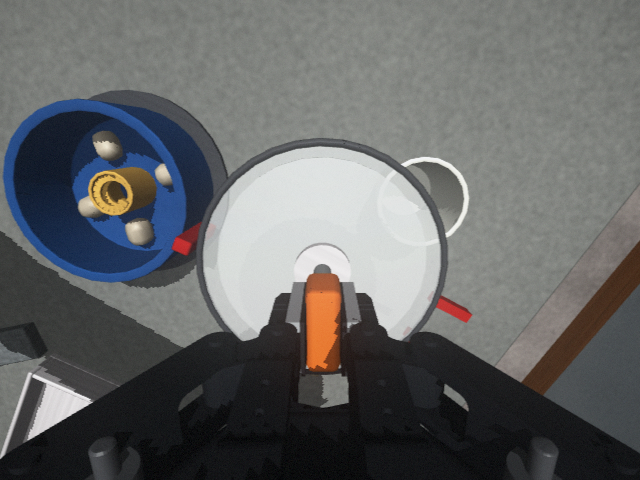

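Whole pot rim visible at left (centre near (97,190)), lug at (186,240), the cover hanging at (323,245), prong at (453,309), cup seen through the cover's edge at (425,200).

```bash
cat >> h.py <<'E'
from scipy.optimize import least_squares
def circ(P,r0,fixed=None):
    c0=P.mean(0); f=(lambda q:np.hypot(*(P-q[:2]).T)-q[2]) if fixed is None else (lambda q:np.hypot(*(P-q[:2]).T)-fixed)
    r=least_squares(f,[*c0,r0],loss="soft_l1",f_scale=.001); return r.x, np.median(abs(f(r.x)))
E
cat > m.py <<'E'
from h import *
f=np.load("wrist.npz"); p,d=f["p"],f["d"]; s=telemetry.get_obs(); C=cal("wrist"); X=cloud(C,d)
H,S,V=cv2.split(cv2.cvtColor(p,cv2.COLOR_BGR2HSV))
m=(H>105)&(H<125)&(S>130)&(abs(X[...,2]-.07)<.0025)
P=X[m][:,:2]; P=P[np.hypot(*(P-[.528,-.148]).T)<.1]; q,e=circ(P,.0695); pot=q[:2]; print("pot",q,e,len(P))
l=[l for l,c,a in comps(masks(p)["red"]) if np.median(X[l][:,2])<.1][0]; Q=X[l&(abs(X[...,2]-.088)<.003)]; L=Q[:,:2].mean(0)-pot
L=cv2.minAreaRect((Q[:,:2]*1000).astype(np.float32)); print("lug rect",L); L=np.array(L[0])/1000-pot
print("lug r",np.hypot(*L),"yaw",np.arctan2(L[1],L[0]))
# cover: dark edge ring near its height
zc=s["position"][2]-.0427
k=X[(abs(X[...,2]-zc)<.006)&(V<110)&(S<90)]; k=k[np.hypot(*(k[:,:2]-s["position"][:2]).T)<.085]; k=k[np.hypot(*(k[:,:2]-s["position"][:2]).T)>.06]
q,e=circ(k[:,:2],.0705); print("cover",q,e,len(k),"z",np.median(k[:,2])); A=np.c_[k[:,:2]-q[:2],np.ones(len(k))]; print("plane",np.linalg.lstsq(A,k[:,2],rcond=None)[0])
l=[l for l,c,a in comps(masks(p)["red"]) if np.median(X[l][:,2])>.1][0]; Q=X[l&(d>0)][:,:2]-q[:2]; Q=Q.mean(0)
print("prong r",np.hypot(*Q),"cover yaw",np.arctan2(Q[1],Q[0])-np.arcsin(.014/np.hypot(*Q)))
M=tool_yaw(s); print("tool z",M[:,2].round(4)); print("cover-TCP",q[:2]-s["position"][:2]); print("shift tool cm to pot",(M.T@np.r_[pot-q[:2],0]*100).round(2))
E
python3 m.py
```

```text
pot [ 0.52564866 -0.1441886   0.06872578] 0.002147777789233689 6020
lug rect ((606.5960693359375, -140.83241271972656), (12.944628715515137, 11.553191184997559), 3.6007251739501953)
lug r 0.08101695875043584 yaw 0.04143759964863812
cover [ 0.70048875 -0.08172947  0.07000442] 0.0009264529438925001 3961 z 0.15339366376366914
plane [-0.04326365 -0.00850105  0.15252434]
prong r 0.08379673682216983 cover yaw -0.008671910284832857
tool z [-3.660e-02 -7.000e-04 -9.993e-01]
cover-TCP [-0.00160282 -0.00014425]
shift tool cm to pot [-18.35  -2.72   0.65]
```

Call:
servo_tool(
  deltas=[
    [[-1,-0.15,-0.3],-0.01,1],
    [[-1.8,-0.27,-0.2],-0.01,1],
    [[-2,-0.3,0],-0.01,1],
    [[-2,-0.3,0],-0.01,1],
    [[-2,-0.3,0],-0.01,1],
    [[-2,-0.3,0],0,1],
    [[-2,-0.3,0],0,1],
    [[-2,-0.3,0],0,1],
    [[-1.6,-0.2,0],0,1],
    [[-1,-0.1,0],0,1],
    [[0,0,0],0,1],
    [[0,0,0],0,1],
  ],
)

```text
clock: 6.8
position: [0.527, -0.1375, 0.1923]
ee_rot: [0.96, 0.277, -0.025, -0.012]
ft_force: [0.6, 0.8, -6.6]
grip_width: 0.148
```

```bash
cat > m2.py <<'E'
from h import *
import sys
s,C,p,d,X=wrist(sys.argv[1]); H,S,V=cv2.split(cv2.cvtColor(p,cv2.COLOR_BGR2HSV))
k=X[(V<110)&(S<90)&(d>0)]; rr=np.hypot(*(k[:,:2]-s["position"][:2]).T); zc=s["position"][2]-.0427
k=k[(abs(k[:,2]-zc)<.006)&(rr<.085)&(rr>.06)]; q,e=circ(k[:,:2],.0705); print("cover",q,e,"z",np.median(k[:,2]))
l=[l for l,c,a in comps(masks(p)["red"]) if np.median(X[l&(d>0)][:,2])>zc-.01][0]; Q=X[l&(d>0)][:,:2].mean(0)-q[:2]
yaw=np.arctan2(Q[1],Q[0])-np.arcsin(.014/np.hypot(*Q)); print("prong r",np.hypot(*Q),"cover yaw",yaw)
M=tool_yaw(s); print("tool z",M[:,2].round(4))
for pot in ([.5256,-.1442],[.528,-.148]): print("shift",(M.T@np.r_[np.array(pot)-q[:2],0]*100).round(2),"from TCP",(M.T@np.r_[np.array(pot)-s["position"][:2],0]*100).round(2),"turn",yaw-.0414)
E
python3 m2.py w5
python3 - <<'E'
from h import *
# second measure of pot in scene and side (start pictures)
for n,bx in(("scene",(225,240,310,312)),("side",(315,245,395,325))):
    f=np.load(n+".npz"); p,d=f["p"],f["d"]; C=cal(n); X=cloud(C,d); H,S,V=cv2.split(cv2.cvtColor(p,cv2.COLOR_BGR2HSV))
    m=(H>105)&(H<125)&(S>130)&(abs(X[...,2]-.07)<.003); P=X[m][:,:2]; P=P[np.hypot(*(P-[.528,-.148]).T)<.09]
    print(n,circ(P,.0695),len(P))
    r=masks(p)["red"]&(d>0)&(X[...,2]>.08)&(np.hypot(X[...,0]-.61,X[...,1]+.143)<.03); print("lug",X[r].mean(0),r.sum())
    b,_=eyes.camera(n); cv2.imwrite(f"pics/{n}1.png",b)
a=cv2.imread("pics/scene1.png")[190:340,190:350]; b=cv2.imread("pics/side1.png")[180:330,280:440]
cv2.imwrite("pics/c2.png",np.hstack([cv2.resize(i,(400,375),interpolation=2) for i in(a,b)]))
E
```

```text
tcp [ 0.527  -0.1375  0.1923] rot [ 0.9604  0.2773 -0.025  -0.0116] j [-0.28  0.23  0.53  1.71 -0.12  1.29  0.83] f [ 0.6  0.8 -6.6] t 6.8
red [454.1 309.2] 410 med [ 0.6066 -0.1177  0.1447] ztop 0.1459
org [322.8 322.1] 3302 med [ 0.5263 -0.1327  0.2181] ztop 0.2195
org [ 54.2 381.7] 1216 med [ 0.3656 -0.4584  0.019 ] ztop 0.0212
cover [ 0.52493597 -0.13710266  0.06996195] 0.0009627130085644725 z 0.15228564909683462
prong r 0.08381303668764786 cover yaw 0.06453176236839697
tool z [-0.0545  0.0083 -0.9985]
shift [-0.32  0.64 -0.01] from TCP [-0.47  0.49  0.  ] turn 0.023131762368396973
shift [-0.32  1.08 -0.03] from TCP [-0.47  0.94 -0.01] turn 0.023131762368396973
scene (array([ 0.52816058, -0.14809708,  0.06871007]), np.float64(0.002131061140260626)) 363
lug [ 0.60990092 -0.14461356  0.08632183] 26
side (array([ 0.52347682, -0.1488803 ,  0.06870777]), np.float64(0.0019887501912101355)) 578
lug [ 0.60431756 -0.14599078  0.0866987 ] 30
```

View pics/c2.png

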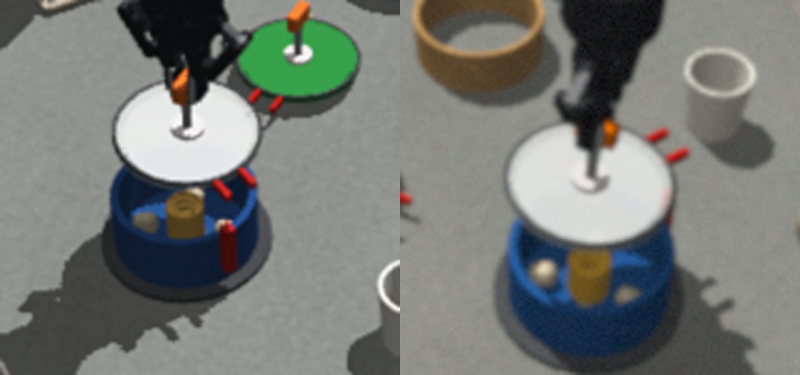

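The crops show the cover hovering over the pot, prongs roughly above the lug but slightly off. I compare the cover and pot within the same two fixed cameras so that their biases cancel.

```bash
cat > m3.py <<'E'
from h import *
def fixed(n,zc,xy):
    p,d=eyes.camera(n); C=cal(n); X=cloud(C,d); H,S,V=cv2.split(cv2.cvtColor(p,cv2.COLOR_BGR2HSV))
    g=cv2.morphologyEx(((S<60)&(V>130)&(d>0)&(abs(X[...,2]-zc)<.02)&(np.hypot(X[...,0]-xy[0],X[...,1]-xy[1])<.09)).astype(np.uint8),cv2.MORPH_CLOSE,np.ones((3,3)))
    cn=max(cv2.findContours(g,0,1)[0],key=cv2.contourArea)[:,0]; hull=cv2.convexHull(cn)[:,0]
    P=np.array([ray(C,u,v,zc)[:2] for u,v in hull]); q,e=circ(P,.068); print(n,"cover",q.round(4),"res",e.round(4),len(P))
    R=masks(p)["red"]&(d>0)&(abs(X[...,2]-zc+.004)<.012)&(np.hypot(X[...,0]-xy[0],X[...,1]-xy[1])<.11)
    for l,c,a in comps(R,6): print("   red",c.round(1),a,X[l].mean(0).round(4))
    return p
if __name__=="__main__":
    s=telemetry.get_obs(); z=s["position"][2]-.04; print(z)
    for n in("scene","side"): fixed(n,z,s["position"][:2])
E
python3 m3.py
```

```text
0.15235656029866565
scene cover [ 0.5289 -0.1405  0.0701] res 0.0012 28
   red [288.2 260.5] 28 [ 0.6071 -0.1207  0.1425]
   red [278.6 265.5] 33 [ 0.6095 -0.148   0.1426]
side cover [ 0.5235 -0.1395  0.0687] res 0.0005 27
   red [383.  233.7] 19 [ 0.6079 -0.1205  0.1438]
   red [390.7 241.9] 21 [ 0.6083 -0.1487  0.1438]
```

Call:
servo_tool(
  deltas=[
    [[0,0,0],0,1],
    [[0,0,0],0,1],
    [[0,0,0],0,1],
  ],
)

```text
clock: 7.3
position: [0.5287, -0.1373, 0.192]
ee_rot: [0.96, 0.278, -0.026, -0.011]
ft_force: [-0.1, 0.4, -7.0]
grip_width: 0.154
```

Call:
servo_tool(
  deltas=[
    [[-0.3,0.3,0],0.013,1],
    [[-0.27,0.28,0],0.012,1],
    [[0.03,0.03,0.8],0,1],
    [[0.03,0.03,0.8],0,1],
    [[0.03,0.03,0.7],0,1],
    [[0,0,0],0,1],
    [[0,0,0],0,1],
  ],
)

```text
clock: 7.88
position: [0.5264, -0.1465, 0.1657]
ee_rot: [0.964, 0.264, -0.026, -0.01]
ft_force: [0.0, 0.4, -6.5]
grip_width: 0.156
```

```bash
python3 m2.py w6; python3 m3.py; python3 -c "
from h import *
s=telemetry.get_obs(); print(s['position'], (tool_yaw(s).T@[0,0,-1]).round(3))"
```

```text
tcp [ 0.5264 -0.1465  0.1657] rot [ 0.9641  0.2642 -0.0262 -0.0105] j [-0.27  0.26  0.53  1.73 -0.13  1.24  0.84] f [ 0.   0.4 -6.5] t 7.88
red [454.  309.3] 413 med [ 0.6064 -0.129   0.1178] ztop 0.1191
org [322.7 322.1] 3307 med [ 0.5259 -0.1416  0.1915] ztop 0.1928
org [ 45.2 398.2] 1379 med [ 0.3658 -0.458   0.019 ] ztop 0.0212
cover [ 0.52423395 -0.14618507  0.06996315] 0.000952222382434878 z 0.12558447331695427
prong r 0.08378447750067444 cover yaw 0.03681905375556882
tool z [-0.056   0.0064 -0.9984]
shift [ 0.22 -0.1  -0.01] from TCP [ 0.04 -0.24  0.01] turn -0.004580946244431179
shift [ 0.23  0.35 -0.02] from TCP [ 0.06  0.21 -0.01] turn -0.004580946244431179
0.12562513048178783
scene cover [ 0.528  -0.149   0.0704] res 0.0016 26
   red [284.5 269.6] 26 [ 0.6057 -0.1309  0.1164]
   red [274.3 274.5] 25 [ 0.6072 -0.1594  0.1168]
side cover [ 0.5222 -0.1484  0.0689] res 0.0005 28
   red [384.3 245.4] 19 [ 0.6063 -0.1319  0.1178]
   red [391.5 253.8] 22 [ 0.6058 -0.1598  0.1177]
[ 0.52675251 -0.14639415  0.16636424] [0.044 0.034 0.998]
```

Call:
servo_tool(
  deltas=[
    [[0.1,0,0.5],0,1],
    [[0.04,0.03,0.8],0,1],
    [[0.04,0.03,0.8],0,1],
    [[0.04,0.03,0.8],0,1],
    [[0.02,0.02,0.5],0,1],
    [[0.02,0.01,0.3],0,1],
    [[0,0,0],0,1],
    [[0,0,0],0,1],
  ],
)

```text
clock: 8.7
position: [0.528, -0.1454, 0.1252]
ee_rot: [0.964, 0.265, -0.026, -0.01]
ft_force: [-0.2, 0.3, -5.6]
grip_width: 0.152
```

```bash
python3 m2.py w7
```

```text
tcp [ 0.528  -0.1454  0.1252] rot [ 0.9639  0.2647 -0.0255 -0.0103] j [-0.26  0.31  0.52  1.77 -0.16  1.16  0.85] f [-0.2  0.3 -5.6] t 8.7
red [454.3 309.5] 421 med [ 0.6077 -0.1279  0.0777] ztop 0.079
red [443.6 327. ] 449 med [ 0.6051 -0.1379  0.0872] ztop 0.0892
org [322.5 321.9] 3321 med [ 0.5273 -0.1406  0.1511] ztop 0.1524
org [ 23.6 425.6] 1025 med [ 0.3783 -0.4465  0.0185] ztop 0.021
cover [ 0.52589567 -0.14514621  0.06995036] 0.0009495535322055215 z 0.08500622224523624
prong r 0.08386871542844965 cover yaw 0.03723146448756606
tool z [-0.0546  0.0064 -0.9985]
shift [ 0.02 -0.1   0.  ] from TCP [-0.14 -0.23  0.01] turn -0.0041685355124339366
shift [ 0.03  0.35 -0.01] from TCP [-0.13  0.22 -0.  ] turn -0.0041685355124339366
```

Call:
servo_tool(
  deltas=[
    [[0.01,0.01,0.3],0,1],
    [[0.01,0.01,0.25],0,1],
    [[0.01,0.01,0.2],0,1],
    [[0,0,0],0,1],
  ],
)

```text
clock: 9.08
position: [0.5285, -0.1459, 0.1188]
ee_rot: [0.964, 0.265, -0.025, -0.01]
ft_force: [-1.5, 0.3, -3.1]
grip_width: 0.155
```

```bash
cat >> m2.py <<'E'
q0=q; A=np.c_[k[:,:2]-q0[:2],np.ones(len(k))]; g=np.linalg.lstsq(A,k[:,2],rcond=None)[0]; print("plane slope",g[:2].round(4),"z",g[2].round(4),"raw span",np.percentile(k[:,2],[2,98]).round(4))
E
python3 m2.py w8; python3 m3.py
```

```text
tcp [ 0.5285 -0.1459  0.1188] rot [ 0.964   0.2645 -0.0246 -0.0102] j [-0.25  0.32  0.52  1.78 -0.16  1.14  0.86] f [-1.5  0.3 -3.1] t 9.08
red [458.6 313.9] 453 med [ 0.6088 -0.1277  0.0777] ztop 0.079
red [447.1 330.2] 396 med [ 0.6052 -0.1375  0.0863] ztop 0.0891
org [322.2 321.3] 3290 med [ 0.5275 -0.1409  0.1446] ztop 0.1459
org [ 20.1 430.1] 886 med [ 0.3808 -0.4446  0.0182] ztop 0.021
cover [ 0.52598928 -0.14562362  0.07056854] 0.0009189769983007079 z 0.08058127209914298
prong r 0.08477468193712631 cover yaw 0.04231791049293124
tool z [-0.0529  0.0066 -0.9986]
shift [ 0.04 -0.14  0.  ] from TCP [-0.16 -0.29  0.02] turn 0.0009179104929312384
shift [ 0.05  0.31 -0.01] from TCP [-0.15  0.16  0.  ] turn 0.0009179104929312384
plane slope [-0.0277  0.0002] z 0.0818 raw span [0.0783 0.082 ]
0.07899712783121157
scene cover [ 0.5252 -0.1463  0.0701] res 0.0014 26
   red [280.8 285.1] 101 [ 0.6113 -0.1456  0.076 ]
side cover [ 0.5282 -0.144   0.0691] res 0.0008 28
   red [387.1 261.3] 60 [ 0.6069 -0.1478  0.0795]
```

Call:
servo_tool(
  deltas=[
    [[0,0,0],0,2.6],
    [[0,0,0],0,2.6],
    [[0,0,0],0,2.6],
    [[0,0,0],0,2.6],
    [[0,0,0],0,2.6],
    [[0,0,0],0,2.6],
  ],
)

```text
clock: 9.73
position: [0.5317, -0.1465, 0.122]
ee_rot: [0.964, 0.265, -0.021, -0.009]
ft_force: [0.4, -0.1, 0.1]
grip_width: 0.308
```

```bash
python3 m2.py w9; python3 m3.py
python3 - <<'E'
from h import *
f=np.load("wrist.npz"); p,d=f["p"],f["d"]; X=cloud(cal("wrist"),d); s=telemetry.get_obs()
c,wh,a=tabfit(cal("wrist"),p,d,X,.14); print(c,wh,a); goto(s,c,a)
E
```

```text
tcp [ 0.5317 -0.1465  0.122 ] rot [ 0.964   0.2647 -0.0211 -0.0086] j [-0.25  0.31  0.52  1.78 -0.16  1.14  0.86] f [ 0.4 -0.1  0.1] t 9.73
red [451.8 307.2] 453 med [ 0.6082 -0.1277  0.0784] ztop 0.0794
red [433.8 326.8] 623 med [ 0.6027 -0.1394  0.0849] ztop 0.0891
org [310.2 304.2] 3034 med [ 0.5246 -0.1419  0.1395] ztop 0.1407
org [ 20.1 425.7] 881 med [ 0.3823 -0.4434  0.0185] ztop 0.0209
cover [ 0.52626248 -0.14567601  0.07003794] 0.0009327685736367219 z 0.07955175338084718
prong r 0.08391938600642246 cover yaw 0.045718107202392305
tool z [-0.0452  0.0055 -0.999 ]
shift [ 0.02 -0.16  0.  ] from TCP [-0.41 -0.51  0.03] turn 0.004318107202392306
shift [ 0.03  0.29 -0.01] from TCP [-0.4  -0.06  0.02] turn 0.004318107202392306
plane slope [-0.0008 -0.    ] z 0.0795 raw span [0.078  0.0809]
0.08199103752283032
scene cover [ 0.5303 -0.1488  0.0684] res 0.0003 21
   red [280.7 284.3] 111 [ 0.6109 -0.1455  0.0784]
side cover [ 0.5247 -0.1485  0.069 ] res 0.0003 29
   red [386.5 260.5] 75 [ 0.606  -0.1465  0.0813]
[ 0.52542126 -0.14426486] [13.47683239 35.99150848] -1.0321206
tool shift cm [-0.41 -0.49  0.03]
turn about tool z -0.003
```

View pics/w9.png

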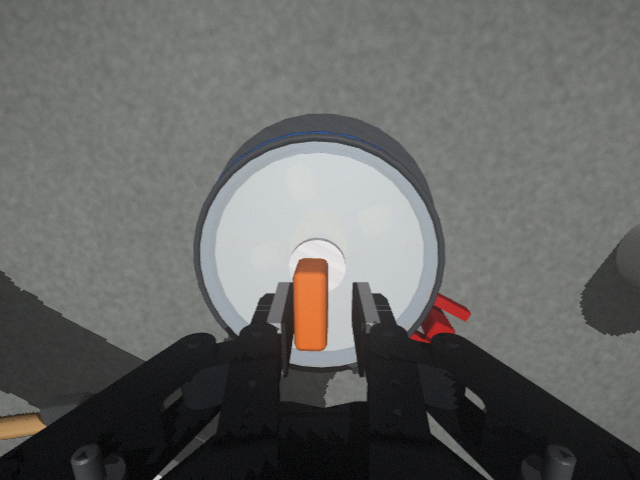

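The cover is seated flat: slope about 0, prong height matches the rim, fork astride the lug at (440,320). The tab at (311,304) is off centre between the loose fingers, and its top height gives a lift of about 8 mm, so screw ≈ 1.2. Centring and lowering now.

Call:
servo_tool(
  deltas=[
    [[-0.25,-0.25,0],0,2.6],
    [[-0.2,-0.2,0.4],0,2.6],
    [[0.02,0.02,0.5],0,2.6],
    [[0.02,0.02,0.5],0,2.6],
    [[0,0,0],0,2.6],
  ],
)

```text
clock: 10.3
position: [0.5243, -0.1446, 0.1065]
ee_rot: [0.964, 0.265, -0.021, -0.009]
ft_force: [-1.0, -0.1, 0.8]
grip_width: 0.303
```

```bash
cat > m4.py <<'E'
from h import *
import sys
s,C,p,d,X=wrist(sys.argv[1])
m=masks(p)["org"]&(d>0)&(np.hypot(X[...,0]-.526,X[...,1]+.1455)<.035)&(X[...,2]>.1)
zt=np.percentile(X[m][:,2],60)-.0007; lift=.147-zt; print("tab top",zt.round(4),"lift",lift.round(4))
c,wh,a=tabfit(C,p,d,X,zt); print("tab",c.round(4),wh.round(1),"long",round(a,3)); goto(s,c,a); goto(s,[.526,-.1455])
print("down in tool",(tool_yaw(s).T@[0,0,-1]).round(3),"grip",round(s["grip_width"]*8.54,2),"j7",round(s["joint_pos"][6],2))
E
python3 m4.py w10
```

```text
tcp [ 0.5243 -0.1446  0.1065] rot [ 0.964   0.2648 -0.0214 -0.0089] j [-0.25  0.32  0.52  1.81 -0.17  1.11  0.86] f [-1.  -0.1  0.8] t 10.3
red [470. 329.] 533 med [ 0.6082 -0.1277  0.0784] ztop 0.0794
org [321.9 334.7] 3669 med [ 0.524  -0.1409  0.1395] ztop 0.1407
org [ 12.1 441. ] 431 med [ 0.3802 -0.4418  0.0159] ztop 0.0207
tab top 0.139 lift 0.008
tab [ 0.5258 -0.1445] [13.4 37.1] long -1.035
tool shift cm [ 0.14  0.07 -0.01]
turn about tool z -0.001
tool shift cm [ 0.11  0.16 -0.01]
down in tool [0.037 0.028 0.999] grip 2.59 j7 0.86
```

Call:
servo_tool(
  deltas=[
    [[0.13,0.1,0],0,1.7],
    [[0,0,0],0,1.7],
    [[0,0,0],-0.1,1.7],
    [[0,0,0],-0.1,1.7],
    [[0,0,0],-0.1,1.7],
    [[0,0,0],-0.1,1.7],
    [[0,0,0],-0.1,1.7],
    [[0,0,0],-0.1,1.7],
    [[0,0,0],-0.1,1.7],
    [[0,0,0],-0.1,1.7],
    [[0,0,0],0,1.7],
  ],
  force=20,
)

```text
clock: 11.27
position: [0.5248, -0.1472, 0.1071]
ee_rot: [0.774, 0.633, -0.018, -0.017]
ft_force: [1.3, -0.0, 0.5]
grip_width: 0.202
```

```bash
python3 m4.py w11; python3 m3.py
```

```text
tcp [ 0.5248 -0.1472  0.1071] rot [ 0.7737  0.6331 -0.0181 -0.0174] j [-0.14  0.31  0.39  1.8  -0.12  1.11  1.66] f [ 1.3 -0.   0.5] t 11.27
red [575.2  24.5] 561 med [0.418  0.0276 0.0243] ztop 0.0256
red [349.  398.3] 64 med [ 0.6001 -0.1456  0.0803] ztop 0.0831
red [330.9 401.2] 109 med [ 0.6016 -0.1565  0.0783] ztop 0.0797
org [323.7 330.6] 3761 med [ 0.5217 -0.1447  0.1405] ztop 0.1417
tab top 0.14 lift 0.007
tab [ 0.525  -0.1456] [13.8 37.1] long -0.333
tool shift cm [ 0.16 -0.01 -0.  ]
turn about tool z 0.133
tool shift cm [ 0.19  0.09 -0.01]
down in tool [0.006 0.05  0.999] grip 1.73 j7 1.66
0.06709264200466561
scene cover [ 0.517  -0.1424  0.0693] res 0.0004 25
   red [286.9 284.2] 8 [ 0.6137 -0.1302  0.0724]
   red [279.5 288.4] 42 [ 0.6117 -0.1498  0.0672]
side cover [ 0.5317 -0.1386  0.0705] res 0.0003 26
```

Call:
servo_tool(
  deltas=[
    [[0.15,0,0],-0.1,1.7],
    [[0,0,0],-0.1,1.7],
    [[0,0,0],-0.1,1.7],
    [[0,0,0],-0.1,1.7],
    [[0,0,0],-0.1,1.7],
    [[0,0,0],-0.1,1.7],
    [[0,0,0],-0.1,1.7],
    [[0,0,0],0,1.7],
  ],
)

```text
clock: 12.08
position: [0.5256, -0.1475, 0.1074]
ee_rot: [0.511, 0.859, -0.012, -0.021]
ft_force: [-0.0, 0.5, -0.1]
grip_width: 0.201
```

```bash
python3 m4.py w12
```

```text
tcp [ 0.5256 -0.1475  0.1074] rot [ 0.5106  0.8595 -0.0123 -0.0215] j [-0.06  0.3   0.28  1.79 -0.08  1.11  2.32] f [-0.   0.5 -0.1] t 12.08
red [616.8 190.8] 410 med [0.3951 0.0118 0.0243] ztop 0.0254
red [609.9 230.7] 420 med [0.4187 0.0261 0.0242] ztop 0.0254
org [324. 318.] 3274 med [ 0.5225 -0.1476  0.1316] ztop 0.1328
org [629.8 416.5] 90 med [0.5357 0.166  0.0079] ztop 0.0129
tab top 0.1311 lift 0.0159
tab [ 0.5253 -0.1466] [36.9 13.9] long 0.374
tool shift cm [0.09 0.03 0.  ]
turn about tool z 0.125
tool shift cm [ 0.16  0.14 -0.  ]
down in tool [-0.024  0.043  0.999] grip 1.71 j7 2.32
```

The screw dropped: lift 15.9 mm, matching the expected 16. Turning forward now.

Call:
servo_tool(
  deltas=[
    [[0.1,0.05,0],0,1.7],
    [[0,0,0.2],0.1,1.7],
    [[0,0,0.1],0.12,1.7],
    [[0,0,0.05],0.12,1.7],
    [[0,0,0.05],0.12,1.7],
    [[0,0,0.05],0.12,1.7],
    [[0,0,0.05],0.12,1.7],
    [[0,0,0.05],0.12,1.7],
    [[0,0,0.05],0.12,1.7],
    [[0,0,0.05],0.12,1.7],
    [[0,0,0.05],0.12,1.7],
    [[0,0,0],0,1.7],
  ],
)

```text
clock: 13.13
position: [0.5264, -0.1475, 0.1013]
ee_rot: [0.918, 0.396, -0.022, -0.008]
ft_force: [-0.2, -0.1, -0.4]
grip_width: 0.201
```

```bash
python3 m4.py w13
```

```text
tcp [ 0.5264 -0.1475  0.1013] rot [ 0.9178  0.3964 -0.0219 -0.0081] j [-0.22  0.32  0.47  1.81 -0.15  1.1   1.12] f [-0.2 -0.1 -0.4] t 13.13
org [321.1 320.8] 3553 med [ 0.5228 -0.1424  0.13  ] ztop 0.1312
tab top 0.1295 lift 0.0175
tab [ 0.5253 -0.1448] [13.8 36.8] long -0.666
tool shift cm [ 0.12 -0.26  0.  ]
turn about tool z -0.09
tool shift cm [ 0.12 -0.16  0.  ]
down in tool [0.034 0.032 0.999] grip 1.71 j7 1.12
```

Call:
servo_tool(
  deltas=[
    [[0.1,-0.2,0],0.12,1.7],
    [[0,0,0.02],0.12,1.7],
    [[0,0,0.02],0.12,1.7],
    [[0,0,0.02],0.12,1.7],
    [[0,0,0.02],0.12,1.7],
    [[0,0,0.02],0.12,1.7],
    [[0,0,0.02],0.12,1.7],
    [[0,0,0.02],0.12,1.7],
    [[0,0,0.02],0.12,1.7],
    [[0,0,0.02],0.12,1.7],
    [[0,0,0.02],0.12,1.7],
    [[0,0,0],0,1.7],
  ],
)

```text
clock: 14.18
position: [0.5268, -0.1446, 0.0997]
ee_rot: [0.965, -0.261, -0.021, 0.008]
ft_force: [-0.2, 0.1, -0.3]
grip_width: 0.202
```

```bash
python3 m4.py w14
```

```text
tcp [ 0.5268 -0.1446  0.0997] rot [ 0.965  -0.2613 -0.0206  0.0075] j [-0.41  0.36  0.71  1.82 -0.24  1.1  -0.14] f [-0.2  0.1 -0.3] t 14.18
red [28.8 93.5] 582 med [0.4193 0.0279 0.0244] ztop 0.0257
red [ 19.5 136.2] 561 med [0.3957 0.0134 0.0243] ztop 0.0258
red [459.9 173.8] 890 med [ 0.6082 -0.1275  0.0784] ztop 0.0796
red [478.3 210.2] 1893 med [ 0.6073 -0.1442  0.0803] ztop 0.0892
org [323.1 327.3] 3465 med [ 0.5291 -0.1404  0.1278] ztop 0.129
tab top 0.1274 lift 0.0196
tab [ 0.5272 -0.1444] [37.2 13.7] long 1.129
tool shift cm [ 0.03 -0.04 -0.  ]
turn about tool z -0.087
tool shift cm [-0.02  0.11  0.  ]
down in tool [ 0.036 -0.025  0.999] grip 1.72 j7 -0.14
```

Call:
servo_tool(
  deltas=[
    [[0,0,0],0.12,1.7],
    [[0,0,0.03],0.12,1.7],
    [[0,0,0.03],0.12,1.7],
    [[0,0,0.03],0.12,1.7],
    [[0,0,0.03],0.12,1.7],
    [[0,0,0.03],0.12,1.7],
    [[0,0,0.03],0.12,1.7],
    [[0,0,0.03],0.12,1.7],
    [[0,0,0.03],0.12,1.7],
    [[0,0,0.03],0.12,1.7],
    [[0,0,0.02],0.12,1.7],
    [[0,0,0],0,1.7],
  ],
)

```text
clock: 15.23
position: [0.5281, -0.1462, 0.0973]
ee_rot: [-0.611, 0.792, 0.01, -0.017]
ft_force: [0.3, -1.8, -1.0]
grip_width: 0.202
```

```bash
python3 m4.py w15
```

```text
tcp [ 0.5281 -0.1462  0.0973] rot [-0.6107  0.7916  0.0098 -0.0175] j [-0.61  0.45  0.97  1.83 -0.4   1.11 -1.31] f [ 0.3 -1.8 -1. ] t 15.23
red [300.3 110.6] 789 med [ 0.6096 -0.1562  0.0786] ztop 0.0798
red [239.5 130.2] 769 med [ 0.6085 -0.1282  0.0786] ztop 0.0797
red [269.1 124.7] 949 med [ 0.6072 -0.1427  0.0884] ztop 0.0896
org [327.3 331.6] 2999 med [ 0.5301 -0.1463  0.1256] ztop 0.1267
tab top 0.1251 lift 0.0219
tab [ 0.5279 -0.146 ] [13.4 37. ] long -0.268
tool shift cm [-0.01  0.02  0.  ]
turn about tool z 0.012
tool shift cm [-0.01  0.22  0.01]
down in tool [-0.016 -0.037  0.999] grip 1.73 j7 -1.31
```

Total forward so far is 3.8 rad, lift 21.9 mm, which is consistent. Joint 3 is nearing its range, so I regrasp: open, turn back half a turn, and continue.

Call:
servo_tool(
  deltas=[
    [[0,0,0],0,6],
    [[0,0,0],0,6],
    [[0,0,0],0,6],
    [[0,0,0],0,6],
    [[0,0,0],-0.1,6],
    [[0,0,0],-0.12,6],
    [[0,0,0],-0.12,6],
    [[0,0,0],-0.12,6],
    [[0,0,0],-0.12,6],
    [[0,0,0],-0.12,6],
    [[0,0,0],-0.12,6],
    [[0,0,0],-0.12,6],
  ],
)

```text
clock: 16.28
position: [0.5281, -0.1443, 0.0976]
ee_rot: [0.917, -0.399, -0.018, 0.009]
ft_force: [-0.1, -0.5, 0.7]
grip_width: 0.704
```

Call:
servo_tool(
  deltas=[
    [[0,0,0],-0.12,6],
    [[0,0,0],-0.12,6],
    [[0,0,0],-0.12,6],
    [[0,0,0],-0.12,6],
    [[0,0,0],-0.12,6],
    [[0,0,0],-0.12,6],
    [[0,0,0],-0.12,6],
    [[0,0,0],-0.12,6],
    [[0,0,0],-0.12,6],
    [[0,0,0],-0.12,6],
    [[0,0,0],-0.12,6],
    [[0,0,0],-0.12,6],
  ],
)

```text
clock: 17.28
position: [0.5282, -0.1439, 0.0989]
ee_rot: [0.943, 0.333, -0.018, -0.006]
ft_force: [0.0, -0.4, 0.7]
grip_width: 0.706
```

Call:
servo_tool(
  deltas=[
    [[0,0,0],-0.12,6],
    [[0,0,0],-0.12,6],
    [[0,0,0],-0.12,6],
    [[0,0,0],-0.12,6],
    [[0,0,0],-0.12,6],
    [[0,0,0],-0.12,6],
    [[0,0,0],-0.12,6],
    [[0,0,0],0,6],
  ],
)

```text
clock: 17.95
position: [0.5281, -0.144, 0.0998]
ee_rot: [0.711, 0.703, -0.013, -0.012]
ft_force: [-0.1, -0.1, 1.0]
grip_width: 0.7
```

```bash
python3 m4.py w16
```

```text
tcp [ 0.5281 -0.144   0.0998] rot [ 0.7107  0.7033 -0.013  -0.0124] j [-0.11  0.31  0.34  1.81 -0.11  1.08  1.83] f [-0.1 -0.1  1. ] t 17.95
red [594.6  23.6] 555 med [0.394  0.0134 0.0245] ztop 0.0256
red [610.8  69.1] 577 med [0.418  0.0275 0.0243] ztop 0.0256
red [349.1 398.6] 73 med [ 0.5991 -0.1285  0.0785] ztop 0.0794
red [300.4 400.1] 64 med [ 0.5998 -0.1561  0.0784] ztop 0.0795
red [326.9 402.2] 93 med [ 0.6002 -0.141   0.0795] ztop 0.0826
org [316.8 313.2] 3364 med [ 0.5215 -0.1448  0.1254] ztop 0.1266
tab top 0.1249 lift 0.0221
tab [ 0.5247 -0.1454] [13.8 36.4] long -0.274
tool shift cm [-0.14 -0.34  0.01]
turn about tool z 0.263
tool shift cm [-0.15 -0.21  0.01]
down in tool [0.001 0.036 0.999] grip 5.97 j7 1.83
```

Call:
servo_tool(
  deltas=[
    [[-0.15,-0.3,0.1],0.12,5],
    [[0,0,0.2],0.12,3],
    [[0,0,0],0,1.7],
    [[0,0,0],0,1.7],
    [[0,0,0],0,1.7],
    [[0,0,0],0.12,1.7],
    [[0,0,0.03],0.12,1.7],
    [[0,0,0.03],0.12,1.7],
    [[0,0,0.03],0.12,1.7],
    [[0,0,0.03],0.12,1.7],
    [[0,0,0.03],0.12,1.7],
    [[0,0,0],0,1.7],
  ],
)

```text
clock: 19.0
position: [0.5254, -0.1463, 0.0965]
ee_rot: [0.961, 0.274, -0.017, -0.004]
ft_force: [-0.1, -0.5, -0.5]
grip_width: 0.198
```

```bash
python3 m4.py w17
```

```text
tcp [ 0.5254 -0.1463  0.0965] rot [ 0.9615  0.2743 -0.0167 -0.004 ] j [-0.24  0.32  0.5   1.82 -0.16  1.07  0.88] f [-0.1 -0.5 -0.5] t 19.0
red [475.1 336. ] 579 med [ 0.608  -0.1272  0.0783] ztop 0.0794
org [321.8 322.4] 3503 med [ 0.5233 -0.141   0.1244] ztop 0.1256
org [  7.5 443.1] 322 med [ 0.3908 -0.4345  0.0171] ztop 0.0204
tab top 0.1239 lift 0.0231
tab [ 0.5253 -0.1439] [13.7 37.1] long -0.919
tool shift cm [ 0.11 -0.21  0.  ]
turn about tool z -0.096
tool shift cm [ 0.09 -0.04 -0.  ]
down in tool [0.03  0.017 0.999] grip 1.69 j7 0.88
```

Call:
servo_tool(
  deltas=[
    [[0.1,-0.1,0],0.12,1.7],
    [[0,0,0.03],0.12,1.7],
    [[0,0,0.03],0.12,1.7],
    [[0,0,0.03],0.12,1.7],
    [[0,0,0.03],0.12,1.7],
    [[0,0,0.03],0.12,1.7],
    [[0,0,0.03],0.12,1.7],
    [[0,0,0.03],0.12,1.7],
    [[0,0,0.03],0.12,1.7],
    [[0,0,0.03],0.12,1.7],
    [[0,0,0.03],0.12,1.7],
    [[0,0,0.03],0.12,1.7],
  ],
)

```text
clock: 20.05
position: [0.5269, -0.1455, 0.0944]
ee_rot: [0.908, -0.419, -0.014, 0.007]
ft_force: [0.9, -0.9, -1.0]
grip_width: 0.204
```

Call:
servo_tool(
  deltas=[
    [[0,0,0],0.12,1.7],
    [[0,0,0],0.12,1.7],
    [[0,0,0],0.12,1.7],
    [[0,0,0],0,1.7],
  ],
)

```text
clock: 20.38
position: [0.5274, -0.1459, 0.0945]
ee_rot: [0.819, -0.574, -0.012, 0.01]
ft_force: [-0.1, -0.4, -0.7]
grip_width: 0.201
```

```bash
python3 m4.py w18
```

```text
tcp [ 0.5274 -0.1459  0.0945] rot [ 0.8185 -0.5743 -0.0118  0.0099] j [-0.5   0.39  0.83  1.84 -0.31  1.08 -0.78] f [-0.1 -0.4 -0.7] t 20.38
red [351.4 110.6] 805 med [ 0.6082 -0.1279  0.0786] ztop 0.0797
red [412.3 130.6] 869 med [ 0.6099 -0.1557  0.0786] ztop 0.0797
red [382.8 125. ] 1142 med [ 0.607  -0.1413  0.0883] ztop 0.0896
red [361.1 121.1] 69 med [ 0.6068 -0.1364  0.045 ] ztop 0.0534
red [ 39.6 302.9] 419 med [0.4202 0.0268 0.0243] ztop 0.0255
red [ 57.5 336.6] 417 med [0.3966 0.0123 0.0242] ztop 0.0255
org [322.7 325.9] 3261 med [ 0.5312 -0.1434  0.122 ] ztop 0.1231
tab top 0.1215 lift 0.0255
tab [ 0.5278 -0.1447] [37.6 13.6] long 0.454
tool shift cm [-0.1  -0.09 -0.  ]
turn about tool z -0.107
tool shift cm [-0.08  0.11  0.  ]
down in tool [ 0.008 -0.03   1.   ] grip 1.72 j7 -0.78
```

Call:
servo_tool(
  deltas=[
    [[-0.1,-0.1,0.2],-0.09,1.7],
    [[0,0,0],0,1.7],
    [[0,0,0],0,1.0],
    [[0,0,0],0,1.0],
    [[0,0,0],0,1.0],
    [[0,0,0],0,1.0],
    [[0,0,0],0,1.0],
    [[0,0,0],0,1.0],
  ],
  force=25,
)

```text
clock: 21.1
position: [0.5282, -0.1453, 0.0928]
ee_rot: [0.852, -0.524, -0.012, 0.009]
ft_force: [1.2, -1.7, -1.6]
grip_width: 0.161
```

```bash
python3 m4.py w19
python3 - <<'E'
from h import *
f=np.load("wrist.npz"); p,d=f["p"],f["d"]; X=cloud(cal("wrist"),d); H,S,V=cv2.split(cv2.cvtColor(p,cv2.COLOR_BGR2HSV))
r=np.hypot(X[...,0]-.526,X[...,1]+.146); k=X[(d>0)&(abs(X[...,2]-.079)<.006)&(r<.074)&(r>.03)&(V<110)&(S<90)]; q,e=circ(k[:,:2],.07)
A=np.c_[k[:,:2]-q[:2],np.ones(len(k))]; print("cover",q,"slope,z",np.linalg.lstsq(A,k[:,2],rcond=None)[0])
for n in("scene","side"): 
    b,_=eyes.camera(n); cv2.imwrite(f"pics/{n}2.png",b)
a=cv2.imread("pics/scene2.png")[150:370,60:480]; b=cv2.imread("pics/side2.png")[130:350,250:500]
cv2.imwrite("pics/c3.png",np.hstack([cv2.resize(i,(int(i.shape[1]*1.19),int(i.shape[0]*1.19)),interpolation=2) for i in(a,b)]))
E
```

```text
tcp [ 0.5282 -0.1453  0.0928] rot [ 0.8515 -0.5241 -0.0118  0.0091] j [-0.48  0.39  0.8   1.84 -0.3   1.08 -0.67] f [ 1.2 -1.7 -1.6] t 21.1
red [375.1 119.7] 929 med [ 0.6079 -0.1282  0.0785] ztop 0.0797
red [404.1 136.5] 1211 med [ 0.6069 -0.1408  0.0882] ztop 0.0895
red [431.9 146.7] 904 med [ 0.6095 -0.1558  0.0785] ztop 0.0797
red [ 24.4 273.7] 479 med [0.4201 0.027  0.0242] ztop 0.0256
red [ 38.9 310. ] 471 med [0.3965 0.0121 0.0241] ztop 0.0255
org [322.6 330. ] 3424 med [ 0.5314 -0.1427  0.1221] ztop 0.1233
tab top 0.1216 lift 0.0254
tab [ 0.5274 -0.1444] [37.2 13.7] long 0.463
tool shift cm [-0.12  0.03  0.  ]
turn about tool z 0.004
tool shift cm [-0.08  0.21  0.01]
down in tool [ 0.011 -0.028  1.   ] grip 1.38 j7 -0.67
cover [ 0.5264419  -0.14485485  0.06985283] slope,z [-0.00163911 -0.00102611  0.0796089 ]
```

View pics/c3.png

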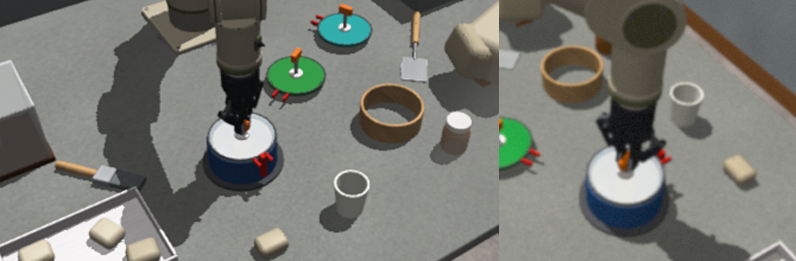

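The picture shows the cover flat on the pot, fork astride the lug, bystanders in place. One short settle with a firmer grip, then I hand in.

Call:
servo_tool(
  deltas=[
    [[0,0,0],0,1.0],
    [[0,0,0],0,1.0],
    [[0,0,0],0,1.0],
    [[0,0,0],0,1.0],
  ],
  force=35,
)

```text
clock: 21.58
position: [0.5282, -0.1453, 0.0929]
ee_rot: [0.852, -0.524, -0.012, 0.009]
ft_force: [1.3, -1.4, -1.0]
grip_width: 0.156
```

```bash
python3 m4.py w20 | grep -v red; python3 -c "
from h import *
print(order.hand_in())"
```

```text
tcp [ 0.5282 -0.1453  0.0929] rot [ 0.8515 -0.5241 -0.0118  0.0092] j [-0.48  0.39  0.8   1.84 -0.3   1.08 -0.67] f [ 1.3 -1.4 -1. ] t 21.58
org [322.5 330.2] 3387 med [ 0.5313 -0.1426  0.1221] ztop 0.1232
tab top 0.1216 lift 0.0254
tab [ 0.5276 -0.1443] [37.7 13.7] long 0.463
tool shift cm [-0.12  0.01  0.  ]
turn about tool z 0.004
tool shift cm [-0.09  0.21  0.01]
down in tool [ 0.011 -0.028  1.   ] grip 1.33 j7 -0.67
the job is handed in; nothing more can be done
None
```

I set the clear cover on the blue pot, turned the screw back until it dropped off the thread, turned it about one full turn forward, and handed in at 21.6 s. The fingers still grip the tab. No verdict was reported, so what follows rests on my own measurements.

**Last checks**
- **Cover:** its centre is about 1 mm from the pot centre as the wrist camera saw it. It is level (slope about 0.002) and its fork is astride the lug.
- **Screw:** lift went from 8 mm on the thread to 15.9 mm at the drop, then to 25.4 mm at the end. The tab was turned about 6.2 rad forward, giving an estimated screw angle of about 6.0 rad. I inferred that angle from the tab's rotation and the lift rather than measuring it directly.
- **Grip:** the fingers stopped at 13–14 mm on the 14 mm tab with the grip set to 35 N, and the screw was still.
- **Bystanders:** the jar, cup, chip, brush and spatula look unmoved in the final picture; I did not measure them.

**Disagreements**
- **Pot centre:** the three cameras differed by up to about 5 mm, so I placed the cover using cover-to-pot differences within each camera, which agreed to about 2 mm.
- **Tool tilt:** the tool leaned by up to 0.055 rad while carrying the cover. The cover levelled itself once released on the rim.

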